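# Clamp the whetstone in its holder

### The arm

A 6-joint arm with a two-finger parallel gripper is mounted at the origin on the work surface. World frame = base frame: x ahead of the robot, y to its left, z up, the work surface at z = 0. Lengths are in mm, angles in rad, forces in N, time in s.
With the tool pointing down it reaches from about 325 to 850 mm from the base axis. Payload 4.4 kg.
Tool frame: the origin (TCP) lies midway between the tips of the shut fingers; the grasp point (between the pads) lies 19 mm behind it (pinch_z is the distance from the TCP to the grasp point, in mm); z points along the fingers, y is the direction in which the jaws open and shut (so a half turn about z gives the same grasp; the last joint's range is limited). The gripper opens to 94 mm and grips with 3 to 60 N. Pads are 16 mm wide; open, the fingers measure 119 mm over their backs; the gripper's body (75 mm by 177 mm) begins 78 mm behind the grasp point.
Start: joints at [-1.31, 0.207, 1.542, -0, 1.393, -0.15], TCP at [230.137, -526.938, 205.447] pointing down, gripper open.
Joint ranges: [-2.73, 2.73], [-0.86, 2.22], [0.23, 2.46], [-1.11, 4.25], [0.08, 2.63], [-2.82, 2.82]. Speed limits (rad/s): [2.79, 2.79, 3.14, 3.14, 3.14, 3.14].

### API

Orientations are given as a unit quaternion [w, x, y, z].
In Python, from rig import sense, get_image, camera_info, sign_off, search_frame, pinch_z gives the robot as it stands.
- The arm moves only by the tool drive_tool, never from a script. Its argument "increments" is a list of rows, each a list of 3 entries, a list of its own where there are three numbers: the shift along the tool's x, y, z in mm, then the turn, a rotation vector about the tool's x, y, z in rad, then the opening, from -1 (shut) to 1 (fully open), so that 0 is half open. A call has 1 to 10 rows; each row shifts and turns the commanded pose from where the row before left it, along the tool's axes as they then stand; what a row does not reach is not made up. A row lasts 1/8 s, in which the tool goes at most 62.5 mm and 10.7 degrees, less where a joint would pass 70% of its speed; a pose out of reach is approached as far as the arm can. A call is refused whole if a number of a shift passes 62.5 or a number of a turn 0.188, either way. A call with a gripper value outside its range is refused whole. The fingers move at their own pace and stop on an object; the grip force is fixed at half the most. Time passes only in rows, so rows that do not move let the fingers close. It gives the time, the measured TCP pose, the force and the opening at its end, in the units of the state.
- sense(): the state, without advancing time (a new reading comes with each control period).
- get_image(name): name is "scene" or "side" or "wrist"; returns the picture (480x640x3 uint8, red, green, blue); there is no depth.
- camera_info(name): a dict with "mtx" (3x3 intrinsics, pixels), "k1" (the pictures are not rectified: a ray, as slopes to the right and down, at radius r is drawn at 1 + k1 r^2 times it, then the intrinsics apply), "T" (4x4, takes a point from camera to world coordinates); the wrist camera has in their place "tool_from_camera" (4x4, takes a point from camera to tool coordinates, whose origin is the TCP and whose axes are the flange's). Camera axes: x right, y down, z forward; pixel columns grow to the right and rows downward; lengths in mm; the calibration is good to about 2 mm. A picture is of the moment at which its call begins: read the wrist's pose just before it. camera_info takes no time and is no camera call.
- sign_off(): hands the job in, once; it reports no verdict.
Trained networks look in the newest picture that a camera, given by its name, has taken for a name from the list of things; names that differ only in an ending like _2 or _b are one class to them, and where a whole thing is asked for, a point or a joint stands for the part that bears it (a point fixed in the world has none). Each returns a list of dicts, best first, with "confidence" (0 to 1); they miss things now and then, are a little off and sometimes report something else, mostly with a low value. They report only what shows in the picture. A call takes as long as a camera call. They do not tell look-alikes from the thing itself.
- search_frame(name, camera): "xyz" ([x, y, z] in mm, in world coordinates, good to about 4 mm: the middle of the surface that is visible of it).
The state is a dict: "time": time; "qpos": joint angles; "joint_velocities": joint speeds; "joint_torque": joint torques, N m; "position": TCP position; "tcp_rot": TCP orientation; "force": force on the tool from outside, world axes, zero at the start; "moment": the same for the moment, N m; "gripper_width": finger opening in mm.
Only numpy, scipy, OpenCV 4.12 (cv2) and the standard library are available. Lean on these libraries where they do the work, as an engineer would, in place of code of your own. Each camera call takes 0.05 s, during which the arm holds its last target. There are 200 camera calls.

### The job

Two whetstone holders stand on the counter; one has a whetstone lying loose in it, the other is empty. Turn the crank of the holder with the stone clockwise (seen from above) until its jaw has slid onto the stone, pushed it up against the fixed jaw and clamps it firmly, then let go. Leave the empty holder's crank as it is.

Things in the scene. Friction and masses are not known exactly. Their poses are not given: they have to be found in the camera images.
- holder: Fixed holder with the stone: steel plate 310 x 84 x 18 mm, grey gear housing (74 x 74 mm, top at 64 mm) at one end, grey fixed jaw (68 mm wide, top at 52 mm) at the other. Origin on the counter under the crank's upright axis; +x runs along the plate to the fixed jaw, whose clamping face is at x = 248 mm; z up. The stone lies on the plate, 18 mm up, between low lips.
- jaw: Its sliding jaw: a grey block 60 mm wide, top 49 mm above the counter, driven by the crank through a pinion and rack. Origin: foot of its clamping face, 20 mm above the counter; x as the holder's. It starts 58 to 76 mm along x from the holder's origin; clockwise cranking slides it 10 mm per radian (63 mm a turn) to the fixed jaw. It bears on the clamped stone at 98 mm.
- knob (a point): Middle of its crank knob: round, upright, pale wood, 20 mm across, 80 to 121 mm above the counter (this point 100 mm), 50 mm from the crank axis. It spins freely on its pin: grip it from above and lead it round a level circle, hand unturned. All else on the holder is below 82 mm. The crank is stiff (4 N at the knob) and stays where left; about 10 N on the knob clamps well.
- stone: The whetstone, a loose block 150 x 56 x 25 mm, 0.45 kg, dark grit below and pale above. Origin at the centre of its underside, x along its length. It starts 3 to 12 mm short of the fixed jaw.
- spare_knob (a point): The same crank knob point on the empty holder, which is the same in build. Not to be turned.
Things that resemble listed ones, but are neither listed nor needed, are in the scene too. There is more than one size of the stone; the one meant has the size given above.

How it is judged (in metres and radians):
At the end, for the whole second after the job is handed in: The stone lies flat in its holder (within 6 degrees), against the fixed jaw (its middle at least 169 mm from the crank axis along the holder), with the sliding jaw at 94 mm or further, pressing on it with more than 5 N, at rest (contact force between jaw and stone above 5 N and x of stone in the frame of holder above 0.169 m and x of jaw in the frame of holder above 0.094 m and angle between the z axis of stone and the z axis of holder, either way round below 0.1 rad and linear speed of stone below 0.02 m/s); the robot touches nothing.
It fails at once if the empty holder's crank knob is moved more than 20 mm (distance of spare_knob from where it was at the start of the episode above 0.02 m).
It also fails if it takes over 48 s, if anything falls off the work surface, if the arm or the gripper's body presses on something with over 40 N, if the wrist force passes 120 N, or if a joint passes its speed limit or range.

## Working session

There is one attempt and no reset: what is moved stays moved. The work goes in short steps, Python scripts to look and compute and a tool call to move; the robot and the scene stay as the last step left them, time stands still between calls to the robot, and variables do not carry over. Pictures are saved under pics/ and viewed, about 8 in all and at most 12, crops included, and the job is handed in when it is done.

Besides the shell and the picture viewer there is one more tool, called by a JSON object that holds its "fn" and its "kwargs". drive_tool: Moves the arm, as the interface text tells. Its arguments: {"type":"object","properties":{"increments":{"type":"array","items":{"type":"array"}}},"required":["increments"]}

```bash
mkdir -p pics; cat > h.py <<'E'
import numpy as np, cv2
from rig import *
E
python3 - <<'E'
from h import *
for c in ["scene","side"]:
    im=get_image(c); cv2.imwrite(f"pics/{c}0.png",im[:,:,::-1])
    for n in ["knob","stone","jaw","holder"]:
        print(c,n,[(np.round(d["xyz"]).tolist(),round(d["confidence"],2)) for d in search_frame(n,c)])
s=sense();print(s["time"],s["position"],s["tcp_rot"],s["force"],s["gripper_width"],pinch_z)
for c in ["scene","side"]: print(camera_info(c))
print(camera_info("wrist"))
E
```

```text
scene knob [([622.0, -229.0, 85.0], 0.75)]
scene stone [([748.0, -256.0, 44.0], 0.94), ([434.0, -56.0, 31.0], 0.69), ([392.0, -318.0, 32.0], 0.61)]
scene jaw []
scene holder [([631.0, -223.0, 44.0], 0.16)]
side knob [([617.0, -230.0, 84.0], 0.97)]
side stone [([373.0, -348.0, 32.0], 0.98), ([732.0, -269.0, 39.0], 0.82), ([415.0, -84.0, 34.0], 0.72)]
side jaw [([611.0, -223.0, 40.0], 0.65), ([616.0, -231.0, 83.0], 0.59)]
side holder [([619.0, -250.0, 31.0], 0.7)]
0.5 [ 230.12805268 -526.9012715   205.4277153 ] [-4.23142435e-05  9.78879785e-01  2.04436700e-01  1.83745001e-06] [-0.78099555 -0.29225234  0.7672974 ] 94.24590192668214 18.8
{'mtx': array([[467.48110237,   0.        , 325.40742564],
       [  0.        , 467.48110237, 231.28549769],
       [  0.        ,   0.        ,   1.        ]]), 'k1': -0.11069101788207435, 'T': array([[ 4.26125207e-01,  6.50540523e-01, -6.28660748e-01,
         1.22067585e+03],
       [ 9.04488175e-01, -2.92657743e-01,  3.10246012e-01,
        -3.45315366e+02],
       [ 1.78451674e-02, -7.00819858e-01, -7.13115051e-01,
         8.29962942e+02],
       
[... 472 characters left out ...]
-8.50705332e-01, -5.25607523e-01,
         5.57502324e+02],
       [ 0.00000000e+00,  0.00000000e+00,  0.00000000e+00,
         1.00000000e+00]])}
{'mtx': array([[356.23138756,   0.        , 319.50016433],
       [  0.        , 356.23138756, 236.37614613],
       [  0.        ,   0.        ,   1.        ]]), 'k1': -0.012861654150352201, 'tool_from_camera': array([[ 1.81154151e-03, -9.60604343e-01, -2.77913683e-01,
         8.20008446e+01],
       [ 9.99998078e-01,  1.53159636e-03,  1.22440862e-03,
         6.01274401e-01],
       [-7.50520656e-04, -2.77915367e-01,  9.60605270e-01,
        -1.78622322e+02],
       [ 0.00000000e+00,  0.00000000e+00,  0.00000000e+00,
         1.00000000e+00]])}
```

View pics/scene0.png

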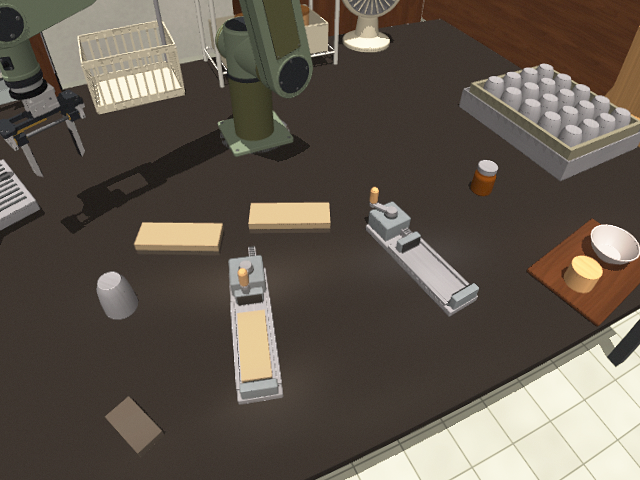

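View pics/side0.png

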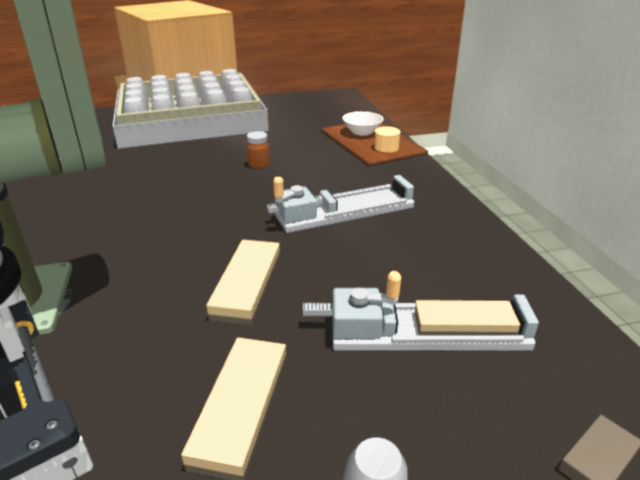

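The scene picture shows the loaded holder at (252,325) with its knob at (243,278). The empty holder's knob is at (374,195). In the side picture the loaded knob is at (394,285) and the empty one at (278,187). The possible mix-ups are the two knobs, and the loose stones at scene (180,237) and (290,215) and side (238,400) and (245,278). I choose the knob on the holder that has a stone between its jaws, and check it in a crop.

```bash
python3 - <<'E'
from h import *
a=cv2.imread("pics/scene0.png")[240:400,200:300]; b=cv2.imread("pics/side0.png")[250:370,290:550]
a=cv2.resize(a,(300,480),interpolation=cv2.INTER_CUBIC); b=cv2.resize(b,None,fx=1.9,fy=1.9,interpolation=cv2.INTER_CUBIC)
o=np.zeros((480,800,3),np.uint8); o[:,:300]=a; o[:b.shape[0],302:302+b.shape[1]]=b
cv2.imwrite("pics/crop1.png",o)
E
```

```text
(no output)
```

View pics/crop1.png

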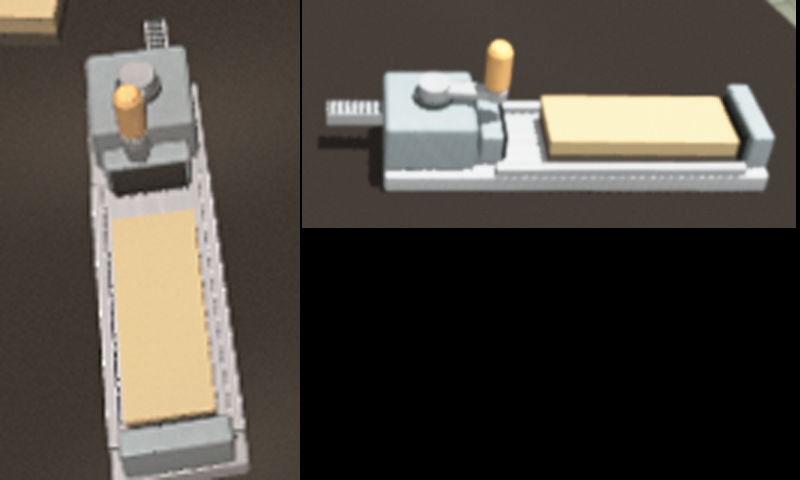

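```bash
cat >> h.py <<'E'
def ray(cam,uv,T=None):
    c=camera_info(cam); m=c["mtx"]
    p=cv2.undistortPoints(np.array([[uv]],float),m,np.array([c["k1"],0,0,0.]))[0,0]
    T=c["T"] if T is None else T
    return T[:3,3],T[:3,:3]@np.array([p[0],p[1],1])
def tri(rs):
    A=0;b=0
    for o,d in rs:
        d=d/np.linalg.norm(d);P=np.eye(3)-np.outer(d,d);A=A+P;b=b+P@o
    x=np.linalg.solve(A,b); return x,[np.linalg.norm((np.eye(3)-np.outer(d,d)/(d@d))@(x-o)) for o,d in rs]
def onz(r,z): o,d=r; return (o+d*(z-o[2])/d[2])[:2]
E
python3 - <<'E'
from h import *
S=lambda u,v:ray("scene",(200+u/3,240+v/3)); D=lambda u,v:ray("side",(290+(u-302)/1.9,250+v/1.9))
for n,a,b in [("ktop",(127,92),(500,45)),("kbot",(132,135),(497,92)),("hub",(138,75),(433,87))]:
    x,r=tri([S(*a),D(*b)]); print(n,x.round(1),np.round(r,1))
print("stone S",[onz(S(*p),43).round() for p in [(112,219),(195,211),(213,410),(125,420)]])
print("stone D",[onz(D(*p),43).round() for p in [(541,97),(718,97),(737,145),(545,145)]])
print("hous S",[onz(S(*p),64).round() for p in [(88,60),(184,50),(192,122),(90,130)]])
print("hous D",[onz(D(*p),64).round() for p in [(386,74),(468,74),(474,112),(386,115)]])
print("fj S",[onz(S(*p),52).round() for p in [(122,432),(231,420)]])
E
```

```text
ktop [ 625.4 -231.1  120.4] [0.9 0.9]
kbot [ 625.6 -233.    75.4] [0.6 0.6]
hub [ 577.6 -213.1   75.5] [0.5 0.5]
stone S [array([ 663., -264.]), array([ 680., -210.]), array([ 822., -252.]), array([ 807., -303.])]
stone D [array([ 676., -211.]), array([ 822., -249.]), array([ 803., -305.]), array([ 655., -267.])]
hous S [array([ 539., -239.]), array([ 558., -173.]), array([ 623., -190.]), array([ 601., -257.])]
hous D [array([ 550., -174.]), array([ 616., -191.]), array([ 605., -238.]), array([ 536., -225.])]
fj S [array([ 818., -307.]), array([ 837., -245.])]
```

{"fn": "drive_tool", "kwargs": {"increments": [[[48,-11,1],[0,0,0],1],[[48,-11,1],[0,0,0],1],[[48,-11,1],[0,0,0],1],[[48,-11,1],[0,0,0],1],[[48,-11,1],[0,0,0],1],[[48,-11,1],[0,0,0],1],[[48,-11,1],[0,0,0],1],[[48,-11,1],[0,0,0],1],[[48,-12,1],[0,0,0],1],[[48,-12,1],[0,0,0],1]]}}

```text
time: 1.75
position: [626.4, -231.1, 195.5]
tcp_rot: [0.0, 0.979, 0.204, 0.0]
force: [0.9, -0.7, -0.5]
gripper_width: 93.8
```

{"fn": "drive_tool", "kwargs": {"increments": [[[0,0,0],[0,0,0],1],[[0,0,0],[0,0,0],1]]}}

```text
time: 2.0
position: [624.8, -232.3, 195.1]
tcp_rot: [0.0, 0.979, 0.205, -0.001]
force: [-0.8, -0.0, -0.3]
gripper_width: 94.0
```

```bash
cat >> h.py <<'E'
from scipy.spatial.transform import Rotation as R
def Rt(s): return R.from_quat(np.array(s["tcp_rot"])[[1,2,3,0]]).as_matrix()
def wT():
    s=sense(); T=np.eye(4); T[:3,:3]=Rt(s); T[:3,3]=s["position"]
    return T@camera_info("wrist")["tool_from_camera"]
E
python3 - <<'E'
from h import *
T=wT(); im=get_image("wrist"); cv2.imwrite("pics/w1.png",im[:,:,::-1]); np.save("w1.npy",T)
s=sense(); print(s["time"],s["position"],s["tcp_rot"],s["qpos"],s["force"]); print(Rt(s).round(3))
print(search_frame("knob","wrist"))
E
```

```text
2.05 [ 624.43241469 -232.82053735  195.2866273 ] [ 2.64134109e-05  9.78946409e-01  2.04117000e-01 -4.21696110e-04] [-4.86296782e-01  4.06042573e-01  1.30618248e+00 -5.84523798e-04
  1.42998338e+00  6.73458458e-01] [ 0.64830579  0.11260428 -0.51935885]
[[ 0.917  0.4   -0.001]
 [ 0.4   -0.917 -0.   ]
 [-0.001 -0.    -1.   ]]
[{'xyz': [601.9, -220.9, 84.3], 'confidence': 0.64}]
```

View pics/w1.png

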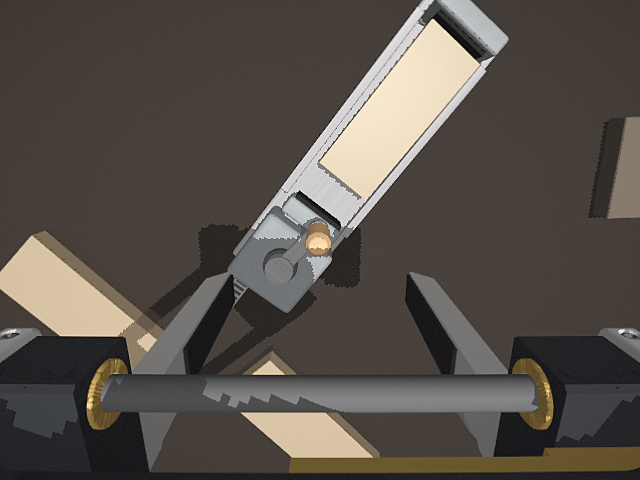

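The wrist view shows the loaded holder with its knob at (318,241), hub at (280,267) and the stone beyond. The knob is centred between the fingers.

```bash
python3 - <<'E'
from h import *
T=np.load("w1.npy"); w=lambda u,v:ray("wrist",(u,v),T)
S=lambda u,v:ray("scene",(200+u/3,240+v/3)); D=lambda u,v:ray("side",(290+(u-302)/1.9,250+v/1.9))
for n,c,a,b in [("ktop",(318,242),(127,92),(500,45)),("hub",(280,267),(138,75),(433,87))]:
    x,r=tri([w(*c),S(*a),D(*b)]); print(n,x.round(1),np.round(r,1))
print(onz(w(318,242),118),onz(w(280,267),75),"stone",[onz(w(*p),43).round() for p in [(319,165),(364,198),(433,18),(481,64)]])
print("fj",[onz(w(*p),52).round() for p in [(432,8),(490,60)]],"jaw top edge",[onz(w(*p),49).round() for p in [(298,193),(340,229)]])
E
```

```text
ktop [ 626.6 -230.7  120. ] [1.9 1.2 1.7]
hub [ 578.7 -213.4   75.4] [2.  1.5 0.8]
[ 627.93059108 -230.69865685] [ 580.61506437 -214.10932711] stone [array([ 674., -211.]), array([ 664., -262.]), array([ 822., -249.]), array([ 808., -303.])]
fj [array([ 825., -244.]), array([ 811., -306.])] jaw top edge [array([ 644., -203.]), array([ 628., -253.])]
```

{"fn": "drive_tool", "kwargs": {"increments": [[[1.3,-0.3,36],[0,0,0],1],[[1.3,-0.2,36],[0,0,0],1],[[0,0,35],[0,0,0],1],[[0,0,0],[0,0,0],-0.2],[[0,0,0],[0,0,0],-0.5],[[0,0,0],[0,0,0],-1],[[0,0,0],[0,0,0],-1],[[0,0,0],[0,0,0],-1]]}}

```text
time: 3.1
position: [627.9, -230.9, 89.4]
tcp_rot: [0.0, 0.979, 0.204, 0.001]
force: [-0.5, -0.1, 0.3]
gripper_width: 47.6
```

{"fn": "drive_tool", "kwargs": {"increments": [[[0,0,0],[0,0,0],-1],[[0,0,0],[0,0,0],-1],[[0,0,0],[0,0,0],-1],[[0,0,0],[0,0,0],-1],[[0,0,0],[0,0,0],-1]]}}

```text
time: 3.72
position: [627.1, -230.2, 88.3]
tcp_rot: [-0.001, 0.979, 0.204, -0.0]
force: [-1.1, 1.8, 1.6]
gripper_width: 19.1
```

```bash
cat > arc.py <<'E'
from h import *
import sys
def arc(c,a0,n,step,r=50):
    s=sense(); Rm=Rt(s)
    p=np.array(s["position"])[:2]
    for i in range(1,n+1):
        a=np.radians(a0-step*i); q=np.array(c)+r*np.array([np.cos(a),np.sin(a)])
        d=Rm.T@np.array([*(q-p),0]); print([round(float(d[0]),1),round(float(d[1]),1)],end=" "); p=q
    print(p)
E
python3 - <<'E'
from arc import *
s=sense();print(s["position"],s["force"])
arc((579.5,-213.2),-19.6,10,6)
E
```

```text
[ 627.09003582 -230.17004298   88.33509864] [-1.12476747  1.84167219  1.6455244 ]
[-4.1, 3.2] [-4.1, 3.2] [-4.4, 2.8] [-4.7, 2.3] [-4.9, 1.8] [-5.1, 1.2] [-5.2, 0.7] [-5.2, 0.2] [-5.2, -0.4] [-5.2, -0.9] [ 588.52595726 -262.37857354]
```

{"fn": "drive_tool", "kwargs": {"increments": [[[-4.0,3.2,0],[0,0,0],-1],[[-4.1,3.2,0],[0,0,0],-1],[[-4.4,2.8,0],[0,0,0],-1],[[-4.7,2.3,0],[0,0,0],-1],[[-4.9,1.8,0],[0,0,0],-1]]}}

```text
time: 4.35
position: [612.0, -250.9, 88.3]
tcp_rot: [-0.001, 0.979, 0.204, -0.0]
force: [0.9, 6.0, 1.6]
gripper_width: 19.5
```

{"fn": "drive_tool", "kwargs": {"increments": [[[-5.1,1.2,0],[0,0,0],-1],[[-5.2,0.7,0],[0,0,0],-1],[[-5.2,0.1,0],[0,0,0],-1],[[-5.2,-0.4,0],[0,0,0],-1],[[-5.2,-0.9,0],[0,0,0],-1]]}}

```text
time: 4.97
position: [589.5, -261.4, 88.3]
tcp_rot: [-0.001, 0.979, 0.204, 0.001]
force: [3.5, 7.9, -0.2]
gripper_width: 19.2
```

```bash
python3 - <<'E'
from arc import *
s=sense();print(s["position"],s["force"],s["gripper_width"])
a=np.degrees(np.arctan2(s["position"][1]+213.2,s["position"][0]-579.5));print(a,np.hypot(s["position"][1]+213.2,s["position"][0]-579.5))
arc((579.5,-213.2),a,10,6)
E
```

```text
[ 589.48777568 -261.36614728   88.31802256] [ 3.53725965  7.88979628 -0.23772235] 19.2275438545893
-78.28512006625846 49.19078579547514
[-5.2, -0.6] [-4.9, -1.9] [-4.7, -2.4] [-4.4, -2.8] [-4.1, -3.3] [-3.7, -3.7] [-3.3, -4.1] [-2.9, -4.4] [-2.4, -4.7] [-1.9, -4.9] [ 542.17673029 -246.47121185]
```

{"fn": "drive_tool", "kwargs": {"increments": [[[-4.6,-2.2,0],[0,0,0],-1],[[-5.0,-1.9,0],[0,0,0],-1],[[-4.7,-2.4,0],[0,0,0],-1],[[-4.4,-2.8,0],[0,0,0],-1],[[-4.1,-3.3,0],[0,0,0],-1]]}}

```text
time: 5.6
position: [564.7, -259.7, 88.4]
tcp_rot: [-0.0, 0.979, 0.204, 0.002]
force: [6.1, 5.7, -1.9]
gripper_width: 19.3
```

{"fn": "drive_tool", "kwargs": {"increments": [[[-3.7,-3.7,0],[0,0,0],-1],[[-3.3,-4.1,0],[0,0,0],-1],[[-2.9,-4.4,0],[0,0,0],-1],[[-2.4,-4.7,0],[0,0,0],-1],[[-1.9,-4.9,0],[0,0,0],-1]]}}

```text
time: 6.22
position: [544.1, -246.6, 88.4]
tcp_rot: [0.001, 0.979, 0.204, 0.003]
force: [7.9, 2.7, -5.3]
gripper_width: 19.1
```

```bash
python3 - <<'E'
from arc import *
s=sense();print(s["position"],s["force"],s["gripper_width"])
c=(579,-212.3)
d=s["position"][:2]-np.array(c);a=np.degrees(np.arctan2(d[1],d[0]));print(a,np.hypot(*d))
arc(c,a,14,6)
E
```

```text
[ 544.05488457 -246.63133228   88.43839725] [ 7.93528573  2.69804556 -5.26452103] 19.107105399909788
-135.5076222165292 48.987768566086274
[-2.6, -4.6] [-1.1, -5.1] [-0.5, -5.2] [0.0, -5.2] [0.6, -5.2] [1.1, -5.1] [1.6, -5.0] [2.1, -4.8] [2.6, -4.5] [3.1, -4.2] [3.5, -3.9] [3.9, -3.5] [4.2, -3.1] [4.5, -2.6] [ 540.42300213 -180.4909567 ]
```

{"fn": "drive_tool", "kwargs": {"increments": [[[-0.2,-5.5,0],[0,0,0],-1],[[-1.0,-5.1,0],[0,0,0],-1],[[-0.5,-5.2,0],[0,0,0],-1],[[0,-5.2,0],[0,0,0],-1],[[0.6,-5.2,0],[0,0,0],-1]]}}

```text
time: 6.85
position: [532.1, -225.2, 88.5]
tcp_rot: [0.003, 0.979, 0.204, 0.002]
force: [7.3, -2.5, -7.6]
gripper_width: 19.5
```

{"fn": "drive_tool", "kwargs": {"increments": [[[1.2,-5.1,0],[0,0,0],-1],[[1.7,-5.0,0],[0,0,0],-1],[[2.2,-4.8,0],[0,0,0],-1],[[2.7,-4.5,0],[0,0,0],-1]]}}

```text
time: 7.35
position: [530.8, -205.3, 88.5]
tcp_rot: [0.004, 0.979, 0.204, 0.001]
force: [4.2, -4.5, -6.6]
gripper_width: 19.6
```

```bash
python3 - <<'E'
from arc import *
s=sense();print(s["position"],s["force"],s["gripper_width"])
P=np.array([(627.1,-230.2),(612,-250.9),(589.5,-261.4),(564.7,-259.7),(544.1,-246.6),s["position"][:2]])
from scipy.optimize import least_squares as ls
c=ls(lambda v:np.hypot(*(P-v).T)-50,(579,-213)).x;print(c)
d=s["position"][:2]-c;a=np.degrees(np.arctan2(d[1],d[0]));print(a,np.hypot(*d))
arc(c,a,14,6)
T=wT(); im=get_image("wrist"); cv2.imwrite("pics/w2.png",im[:,:,::-1]); np.save("w2.npy",T)
E
```

```text
[ 530.78251999 -205.34491417   88.45634853] [ 4.15602421 -4.54180574 -6.57517306] 19.55110001782726
[ 580.3718636  -212.21719525]
172.10998590443384 50.06327243155085
[3.0, -4.3] [3.4, -4.0] [3.8, -3.6] [4.1, -3.2] [4.5, -2.7] [4.7, -2.3] [4.9, -1.8] [5.1, -1.2] [5.2, -0.7] [5.2, -0.1] [5.2, 0.4] [5.1, 0.9] [5.0, 1.5] [4.8, 2.0] [ 582.02091294 -162.24439629]
```

View pics/w2.png

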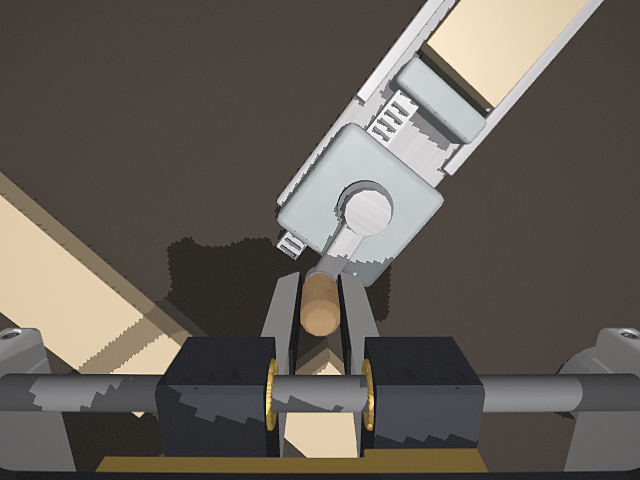

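The knob is held between the fingers at (321,300). The jaw at (440,100) has slid almost onto the stone. I'll continue and watch the force.

{"fn": "drive_tool", "kwargs": {"increments": [[[3.0,-4.3,0],[0,0,0],-1],[[3.4,-4.0,0],[0,0,0],-1],[[3.8,-3.6,0],[0,0,0],-1],[[4.1,-3.2,0],[0,0,0],-1]]}}

```text
time: 7.9
position: [537.3, -186.5, 88.4]
tcp_rot: [0.004, 0.979, 0.204, 0.001]
force: [4.1, -7.5, -5.8]
gripper_width: 19.2
```

{"fn": "drive_tool", "kwargs": {"increments": [[[4.5,-2.7,0],[0,0,0],-1],[[4.7,-2.3,0],[0,0,0],-1]]}}

```text
time: 8.15
position: [543.1, -178.6, 88.4]
tcp_rot: [0.004, 0.979, 0.204, -0.0]
force: [1.0, -8.1, -4.4]
gripper_width: 19.1
```

{"fn": "drive_tool", "kwargs": {"increments": [[[4.9,-1.8,0],[0,0,0],-1]]}}

```text
time: 8.28
position: [546.7, -175.0, 88.4]
tcp_rot: [0.004, 0.979, 0.204, -0.0]
force: [0.6, -7.6, -4.4]
gripper_width: 19.0
```

{"fn": "drive_tool", "kwargs": {"increments": [[[5.1,-1.2,0],[0,0,0],-1],[[5.2,-0.7,0],[0,0,0],-1]]}}

```text
time: 8.52
position: [554.6, -169.0, 88.3]
tcp_rot: [0.004, 0.979, 0.204, -0.001]
force: [-1.3, -6.7, -2.3]
gripper_width: 19.4
```

{"fn": "drive_tool", "kwargs": {"increments": [[[5.2,-0.1,0],[0,0,0],-1]]}}

```text
time: 8.65
position: [558.8, -166.8, 88.3]
tcp_rot: [0.004, 0.979, 0.204, -0.002]
force: [-5.6, -8.5, -1.9]
gripper_width: 19.1
```

{"fn": "drive_tool", "kwargs": {"increments": [[[4,0.4,0],[0,0,0],-1]]}}

```text
time: 8.78
position: [559.6, -166.4, 88.1]
tcp_rot: [0.003, 0.979, 0.205, -0.005]
force: [-13.5, -10.0, 5.5]
gripper_width: 19.3
```

{"fn": "drive_tool", "kwargs": {"increments": [[[3,0.4,0],[0,0,0],-1]]}}

```text
time: 8.9
position: [560.2, -166.1, 88.0]
tcp_rot: [0.003, 0.979, 0.205, -0.008]
force: [-17.9, -11.2, 8.4]
gripper_width: 19.2
```

The force along the crank's circle is about 20 N and the knob has stopped, so the stone is clamped. I'll let go now.

{"fn": "drive_tool", "kwargs": {"increments": [[[0,0,0],[0,0,0],-1],[[-3,0,0],[0,0,0],-1],[[0,0,0],[0,0,0],0.2],[[0,0,0],[0,0,0],0.2],[[0,0,0],[0,0,0],0.2]]}}

```text
time: 9.52
position: [564.3, -161.5, 88.6]
tcp_rot: [0.0, 0.979, 0.205, 0.0]
force: [0.1, -0.9, 0.3]
gripper_width: 45.6
```

{"fn": "drive_tool", "kwargs": {"increments": [[[0,0,-10],[0,0,0],0.2],[[0,0,-25],[0,0,0],0.2],[[0,0,-35],[0,0,0],0.2],[[0,0,-35],[0,0,0],0.2],[[0,0,0],[0,0,0],0.2],[[0,0,0],[0,0,0],0.2]]}}

```text
time: 10.28
position: [563.5, -160.9, 193.0]
tcp_rot: [-0.0, 0.979, 0.205, -0.0]
force: [-0.3, 0.2, -0.4]
gripper_width: 56.3
```

```bash
python3 - <<'E'
from h import *
s=sense();print(s["time"],s["position"],s["force"],s["gripper_width"])
T=wT(); np.save("w3.npy",T)
a=get_image("wrist")[:,:,::-1]; b=get_image("side")[:,:,::-1][150:370,250:550]; c=get_image("scene")[:,:,::-1][180:400,200:400]
o=np.zeros((600,800,3),np.uint8); o[:300,:400]=cv2.resize(a,(400,300)); o[:300,400:]=cv2.resize(b,(400,300)); cc=cv2.resize(c,None,fx=1.36,fy=1.36); 
o[300:300+cc.shape[0],:cc.shape[1]]=cc[:300]; f=cv2.resize(a[:240,250:640],(500,308))[:300]; o[300:600,300:]=f
cv2.imwrite("pics/end.png",o); cv2.imwrite("pics/w3.png",a)
E
```

```text
10.275 [ 563.49593592 -160.88635107  192.98198699] [-0.32145668  0.16714171 -0.41932205] 56.30353939791797
```

View pics/end.png

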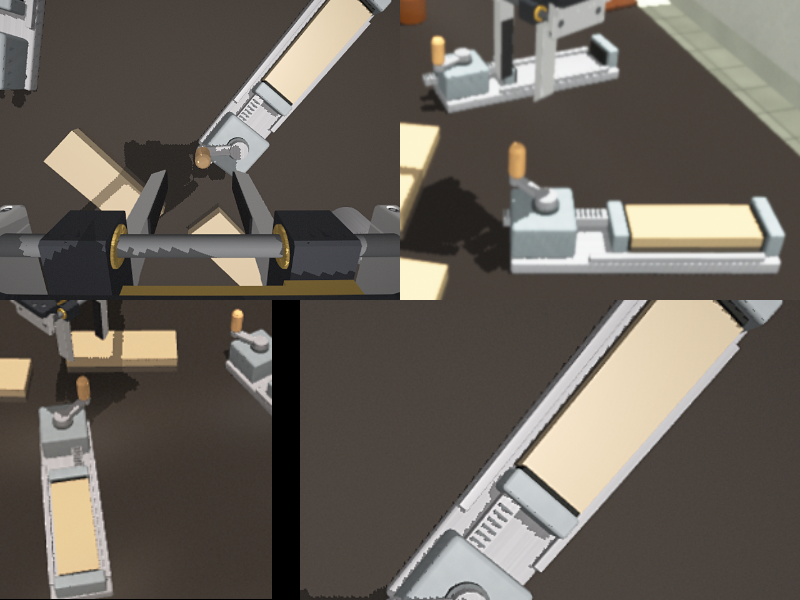

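The end picture shows the jaw tight on the stone and the stone against the fixed jaw, with no gaps. The fingers are clear and the empty holder's knob is unmoved. One quick check that the released knob stayed put, then I'll hand in.

```bash
python3 - <<'E'
from h import *
T=np.load("w3.npy"); print(onz(ray("wrist",(203*1.6,159*1.6),T),118))
print("spare",search_frame("spare_knob","side"))
print(sign_off())
E
```

```text
[ 560.40645505 -167.58989777]
spare [{'xyz': [522.0, 127.1, 82.7], 'confidence': 0.84}]
the job is handed in; nothing more can be done
None
```

I gripped the knob of the holder with the stone and led it about 3.9 rad (226°) clockwise until it stopped. I then let go, lifted the hand clear, and handed the job in at about 10.4 s of the 48 s allowed.

- **Clamping:** the force along the crank's circle rose from about 5 N to about 20 N as the knob stopped moving.
- **After release:** the final pictures show the jaw on the stone and the stone against the fixed jaw, with no gaps. The knob was at (560, -168) mm, within about 2 mm of where the hand left it.
- **Empty holder:** I never went near its crank, and it looks unmoved in the pictures. The network's last report put that knob at (522, 127) mm, but I had no starting value from it to compare.
- **Not measured:** I could not read the clamp force between jaw and stone directly. It is inferred from the crank force and the knob staying where I left it. I did not measure the final jaw and stone positions.
- **Disagreements:** the cameras placed the knob and the crank axis about 2 mm apart. The network's wrist-view position for the loaded knob was about 25 mm off, so I used my own measurement from three views.

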